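# Re-sort colour-coded grinding attachments

## Robot

A 7-joint arm with a two-finger parallel gripper is mounted at the origin on the work surface. World frame = base frame: x ahead of the robot, y to its left, z up, the work surface at z = 0. Lengths are in m, angles in rad, forces in N, time in s.
With the tool pointing down it reaches from about 0.375 to 0.925 m from the base axis. Payload 3.1 kg.
Tool frame: the origin (TCP) lies between the finger pads; the fingertips stand 19 mm ahead of it and the grasp point (between the pads) is the TCP; z points along the fingers, y is the line along which they close (so a half turn about z gives the same grasp; the last joint's range is limited). The gripper opens to 85 mm and grips with 20 to 120 N. Pads are 22 mm wide; open, the fingers measure 114 mm over their backs; the gripper's body (76 mm by 85 mm) begins 54 mm behind the grasp point. The pads swing forward as they close: fully open they stand 13 mm farther back than shut.
Start: joints at [1.021, 0.383, 0.044, 1.598, -0.018, 1.161, -0.05], TCP at [0.284, -0.585, 0.25] pointing down, gripper open.
Joint ranges: [-2.61, 2.61], [-0.41, 2.15], [-1.48, 1.57], [0, 2.5], [-1.57, 4.71], [0.05, 1.97], [-2.85, 2.85]. Speed limits (rad/s): [2.79, 2.79, 3.14, 3.14, 3.14, 3.14, 3.14].

## Interface

Orientations are given as a unit quaternion [x, y, z, w].
In Python, from bench import move_ptp, movel, move_j, move_gripper, pause, inverse_kinematics, read_camera, camera_params, MotionError, sign_off, look_for, tip_of, read_time_s, read_qpos, read_joint_vel, read_effort, read_eef_pos, read_tcp_rot, read_ft_force, read_ft_torque, read_finger_gap, read_grasp_force gives the robot as it stands. Calls block until the motion is done:
- move_ptp(position, orientation): joint-space move of the TCP to a pose.
- movel(position, orientation=None, speed=0.15): straight line of the TCP; orientation=None keeps the orientation; speed is the mean speed in m/s.
- move_j(angles): joint-space move.
- move_gripper(opening, effort=None): finger opening in m; effort is the grip in N (None keeps the last); returns when the fingers have stopped.
- pause(seconds).
- inverse_kinematics(position, orientation): joint angles nearest the present ones, or None.
- read_camera(name): name is "side" or "top"; returns the picture (384x512x3 uint8, red, green, blue); there is no depth.
- camera_params(name): a dict with "K" (3x3 intrinsics, pixels), "camera_from_world" (4x4, takes a point from world to camera coordinates). Camera axes: x right, y down, z forward; pixel columns grow to the right and rows downward; lengths in m; the calibration is good to about 2 mm. A picture is of the moment at which its call begins. camera_params takes no time and is no camera call.
A pose or a line that the arm cannot do raises MotionError and nothing moves.
- sign_off(): hands the job in; it is judged then, once.
Trained networks look in the newest picture that a camera, given by its name, has taken for a name from the list of things; names that differ only in an ending like _2 or _b are one class to them, and where a whole thing is asked for, a point or a joint stands for the part that bears it (a point fixed in the world has none). Each returns a list of dicts, best first, with "confidence" (0 to 1); they miss things now and then, are a little off and sometimes report something else, mostly with a low value. They report only what shows in the picture. A call takes as long as a camera call. They do not tell look-alikes from the thing itself.
- look_for(camera, name): "at" ([column, row] in pixels, amid what is visible of it).
- tip_of(camera, name): "at" ([column, row] in pixels: a listed point, or the origin of a listed thing).
Readings, each from a call of its own:
- read_time_s(): time.
- read_qpos(): joint angles.
- read_joint_vel(): joint speeds.
- read_effort(): joint torques, N m.
- read_eef_pos(): TCP position.
- read_tcp_rot(): TCP orientation.
- read_ft_force(): force on the tool from outside, world axes, zero at the start.
- read_ft_torque(): the same for the moment, N m.
- read_finger_gap(): finger opening in m.
- read_grasp_force(): force on a finger pad.
Only numpy, scipy, OpenCV 4.12 (cv2) and the standard library are available. Lean on these libraries where they do the work, as an engineer would, in place of code of your own. Each camera call takes 0.05 s, during which the arm holds its last target. There are 200 camera calls.

## Task

The three abrading attachments have been put back in the wrong dishes: move each one so that it stands upright, flat on the floor of the dish that matches the colour of its grip (red brush in red, yellow pad in yellow, blue block in blue). Each dish holds only one, so first park one of them upright in the empty white dish, let go of it, and leave the white dish empty at the end. Set them down without dropping or tipping them over, and leave the yellow clamp and the green spectacles where they lie.

Things in the scene. Friction and masses are not known exactly. Their poses are not given: they have to be found in the camera images.
- brush_grip (a point): Wire cup brush, standing on its brass bristles: 80 mm diameter foot 18 mm high, dark steel cup 68 mm diameter up to 26 mm, then an upright RED round grip of 28 mm diameter from 26 to 70 mm above its underside. About 0.25 kg. The point is the middle of the red grip, on the axis, 48 mm above the underside; z up. At the start it stands in one of the coloured dishes that is not red.
- pad_grip (a point): Sanding pad, standing on its abrasive face: black rubber disc of 80 mm diameter, 12 mm high, then an upright YELLOW round grip of 30 mm diameter from 12 to 56 mm above its underside. About 0.18 kg. The point is the middle of the yellow grip, on the axis, 34 mm above the underside; z up. At the start it stands in one of the coloured dishes that is not yellow.
- block_grip (a point): Hand sanding block, standing on its abrasive face: wooden base 76 mm (its x) by 46 mm (its y), 14 mm high, with an upright BLUE bar grip 60 mm long (its x), 26 mm thick (its y), from 14 to 58 mm above its underside; pinch it across y. About 0.18 kg. The point is the middle of the blue grip, 36 mm above the underside; x along the bar, z up. It fits the dishes at any yaw. At the start it stands in one of the coloured dishes that is not blue.
- dish_red: Round magnetic dish of red plastic, fixed to the bench: 114 mm outside, 106 mm inside, inner floor 4 mm and rim 14 mm above the bench. Origin: centre of its underside, at bench height; z up.
- dish_yellow: Round magnetic dish of yellow plastic, fixed to the bench: 114 mm outside, 106 mm inside, inner floor 4 mm and rim 14 mm above the bench. Origin: centre of its underside, at bench height; z up.
- dish_blue: Round magnetic dish of blue plastic, fixed to the bench: 114 mm outside, 106 mm inside, inner floor 4 mm and rim 14 mm above the bench. Origin: centre of its underside, at bench height; z up.
- dish_white: Round magnetic dish of white plastic, empty at the start (the free spot), fixed to the bench: 114 mm outside, 106 mm inside, inner floor 4 mm and rim 14 mm above the bench. Origin: centre of its underside, at bench height; z up.
- clamp: Yellow and steel screw clamp lying loose on the bench among the dishes, about 60 by 130 mm and 22 mm high; not to be disturbed. Origin: centre of its underside; y along its bar.
- spectacles: Folded safety spectacles with green frame and greenish clear lenses, loose on the bench among the dishes, about 30 by 136 mm and 39 mm high; not to be disturbed. Origin: underside, midway along the lenses; y along the lenses.
Not all that is in view belongs to the job. Leave any pink look-alike of the part that bears brush_grip alone. Of the things that look like the dish_yellow, the smaller one is meant.

How it is judged:
On the way:
1. one of the three attachments has been parked upright in the white dish and let go (((horizontal distance between brush_grip and dish_white below 0.015 m and z of brush_grip in the frame of dish_white below 0.057 m and angle between brush_grip's own z axis and vertical below 0.1 rad and contact force between brush and the fingers below 0.1 N and linear speed of brush below 0.03 m/s) or (horizontal distance between pad_grip and dish_white below 0.015 m and z of pad_grip in the frame of dish_white below 0.043 m and angle between pad_grip's own z axis and vertical below 0.1 rad and contact force between pad and the fingers below 0.1 N and linear speed of pad below 0.03 m/s) or (horizontal distance between block_grip and dish_white below 0.015 m and z of block_grip in the frame of dish_white below 0.045 m and angle between block_grip's own z axis and vertical below 0.1 rad and contact force between block and the fingers below 0.1 N and linear speed of block below 0.03 m/s))), for 0.2 s.
At the end, for the whole second after the job is handed in: Each attachment is released, at rest (below 30 mm/s), upright (within 0.1 rad) and flat on the floor (within 5 mm) of the dish of its own colour, its axis within 15 mm of the dish's centre - which any position flat inside the dish meets. The white dish is thereby empty (horizontal distance between brush_grip and dish_red below 0.015 m and z of brush_grip in the frame of dish_red below 0.057 m and angle between each of brush_grip, pad_grip, block_grip's own z axis and vertical below 0.1 rad and contact force between each of brush, pad, block and the fingers below 0.1 N and linear speed of each of brush, pad, block below 0.03 m/s and horizontal distance between pad_grip and dish_yellow below 0.015 m and z of pad_grip in the frame of dish_yellow below 0.043 m and horizontal distance between block_grip and dish_blue below 0.015 m and z of block_grip in the frame of dish_blue below 0.045 m); the robot touches nothing.
It fails at once if the clamp is shifted by more than 30 mm (distance of clamp from where it was at the start of the episode above 0.03 m).
It fails at once if the spectacles is shifted by more than 30 mm (distance of spectacles from where it was at the start of the episode above 0.03 m).
It fails at once if an attachment is tipped over (more than 0.6 rad) (angle between any of brush_grip, pad_grip, block_grip's own z axis and vertical above 0.6 rad).
It fails at once if an attachment is dropped from more than about 30 mm (falls free faster than 0.8 m/s) ((contact force between brush and the fingers below 0.1 N and linear speed of brush above 0.8 m/s) or (contact force between pad and the fingers below 0.1 N and linear speed of pad above 0.8 m/s) or (contact force between block and the fingers below 0.1 N and linear speed of block above 0.8 m/s)).
It also fails if it takes over 118 s, if anything falls off the work surface, if the arm or the gripper's body presses on something with over 40 N, if the wrist force passes 120 N, or if a joint passes its speed limit or range.

## Working session

There is one attempt and no reset: what is moved stays moved. The work goes in short steps, each a Python script; the robot and the scene stay as the last script left them, time stands still between calls to the robot, and variables do not carry over. Pictures are saved under pics/ and viewed, at most 14 in all, crops included, and the job is handed in when it is done.

```bash
mkdir -p pics; python3 - <<'E'
from bench import *
import cv2
for c in("top","side"):
    im=read_camera(c); cv2.imwrite(f"pics/{c}0.png",im[:,:,::-1])
    p=camera_params(c); print(c,p["K"],p["camera_from_world"])
    for n in("brush_grip","pad_grip","block_grip","dish_red","dish_yellow","dish_blue","dish_white","clamp","spectacles"):
        print(n,[(d["at"],round(d["confidence"],2)) for d in tip_of(c,n)[:4]])
print(read_time_s(),read_tcp_rot())
E
```

```text
top [[469.94382628   0.         256.54554991]
 [  0.         469.94382628 187.29807599]
 [  0.           0.           1.        ]] [[-0.00869289 -0.99980764 -0.01758187 -0.00342948]
 [-0.98938858  0.01114979 -0.14486517  0.51877388]
 [ 0.14503334  0.01613601 -0.98929518  1.05258835]
 [ 0.          0.          0.          1.        ]]
brush_grip [([318.6, 277.6], 0.92), ([297.6, 87.4], 0.89), ([293.3, 148.5], 0.62), ([221.5, 133.5], 0.18)]
pad_grip [([230.0, 196.7], 0.88)]
block_grip [([148.5, 163.9], 0.62)]
dish_red [([155.6, 166.3], 0.79)]
dish_yellow [([294.0, 155.4], 0.86), ([387.2, 263.6], 0.7)]
dish_blue [([236.2, 202.7], 0.91)]
dish_white [([386.8, 188.1], 0.92)]
clamp [([305.4, 210.9], 0.88)]
spectacles [([222.2, 134.7], 0.76), ([146.6, 164.1], 0.42), ([305.3, 210.4], 0.42)]
side [[390.13297576   0.         256.69770288]
 [  0.         390.13297576 185.1194934 ]
 [  0.           0.           1.        ]] [[-0.93158982 -0.36335294  0.01072579  0.47370757]
 [-0.27598542  0.68777126 -0.67141845  0.19387437]
 [ 0.23658498 -0.62844676 -0.74100082  0.72881129]
 [ 0.          0.          0.          1.        ]]
brush_grip [([181.2, 134.0], 0.81), ([364.9, 173.5], 0.64), ([236.0, 151.5], 0.59), ([260.2, 231.3], 0.25)]
pad_grip [([238.0, 167.6], 0.49)]
block_grip [([169.0, 286.9], 0.77)]
dish_red [([173.0, 292.8], 0.79)]
dish_yellow [([237.2, 166.8], 0.71), ([361.9, 141.7], 0.63), ([256.4, 230.8], 0.26)]
dish_blue [([256.3, 229.9], 0.78)]
dish_white [([298.5, 124.2], 0.86)]
clamp [([287.6, 177.8], 0.76), ([252.1, 217.8], 0.52)]
spectacles [([183.1, 215.1], 0.93)]
1.0 [ 9.74591223e-01  2.23990952e-01  1.53725489e-06 -4.81824072e-05]
```

View pics/top0.png

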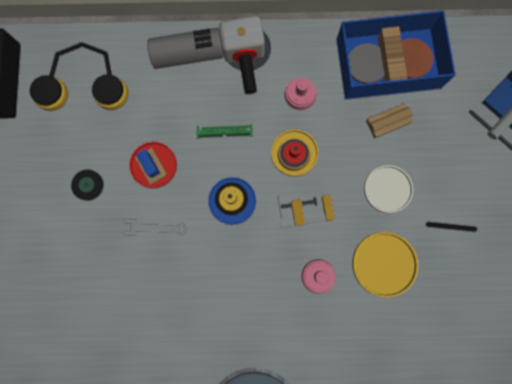

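View pics/side0.png

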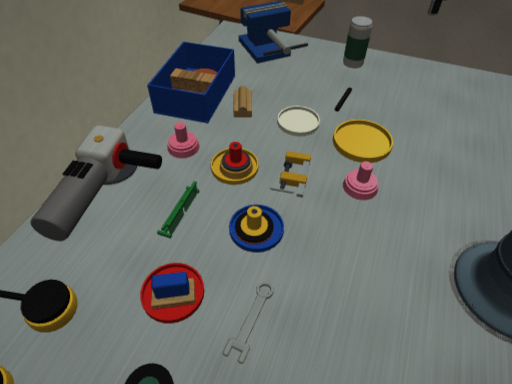

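The top view shows:
- **Misplaced attachments:** brush in yellow (293,148), pad in blue (232,198), block in red (150,163).
- **Empty dish:** white, at (388,188).
- **Yellow dish candidates:** (294,153) and (385,264). The first is smaller, so it is the one meant.
- **Brush-like candidates:** pink (300,92) and pink (319,277) are look-alikes. The red one at (293,148) fits the description.

Next I'll triangulate, measure the block's yaw and confirm in one crop.

```bash
cat > h.py <<'E'
from bench import *
import numpy as np, cv2
from scipy.spatial.transform import Rotation as R
def P(c):
    p=camera_params(c); return np.array(p["K"])@np.array(p["camera_from_world"])[:3]
def tri(a,b): 
    X=cv2.triangulatePoints(P("top"),P("side"),np.float64(a).reshape(2,1),np.float64(b).reshape(2,1)).ravel(); return X[:3]/X[3]
def plane(c,uv,z):
    M=P(c); H=M[:,[0,1,3]].copy(); H[:,2]+=z*M[:,2]
    return cv2.perspectiveTransform(np.float64(uv).reshape(-1,1,2),np.linalg.inv(H)).reshape(-1,2)
def quat(yaw):  # tool down, closing line (tool y) at world angle yaw
    y=np.array([np.cos(yaw),np.sin(yaw),0]); z=np.array([0,0,-1.]); return R.from_matrix(np.c_[np.cross(y,z),y,z]).as_quat()
E
python3 - <<'E'
from h import *
t=cv2.imread("pics/top0.png")
T=dict(brush=([293.3,148.5],[236,151.5],.052),pad=([230,196.7],None,.038),block=([148.5,163.9],[169,286.9],.040),
dr=([155.6,166.3],[173,292.8],0),dy=([294,155.4],[237.2,166.8],0),db=([236.2,202.7],[256.3,229.9],0),dw=([386.8,188.1],[298.5,124.2],0),cl=([305.4,210.9],[287.6,177.8],0),sp=([222.2,134.7],[183.1,215.1],0))
for n,(a,b,z) in T.items():
    print(n,plane("top",a,z).round(4), plane("side",b,z).round(4) if b else "", tri(a,b).round(4) if b else "")
hsv=cv2.cvtColor(t,cv2.COLOR_BGR2HSV)
# dish outer contours, rim height .014
for n,lo,hi,c in (("red",(0,120,60),(8,255,255),(153,165)),("blue",(100,120,50),(125,255,255),(232,200)),("yel",(18,120,60),(32,255,255),(294,153)),("white",(0,0,150),(179,60,255),(388,188))):
    m=cv2.inRange(hsv,lo,hi)
    if n=="red": m|=cv2.inRange(hsv,(172,120,60),(179,255,255))
    k=np.zeros_like(m); cv2.circle(k,c,32,255,-1); m&=k
    pts=cv2.convexHull(cv2.findNonZero(m)); (x,y),r=cv2.minEnclosingCircle(pts)
    w=plane("top",pts.reshape(-1,2),.014); (wx,wy),wr=cv2.minEnclosingCircle(w.astype(np.float32))
    print(n,(x,y,r),wx,wy,wr)
m=cv2.inRange(hsv,(100,120,50),(125,255,255)); k=np.zeros_like(m); cv2.circle(k,(150,163),20,255,-1); m&=k
w=plane("top",cv2.findNonZero(m).reshape(-1,2),.062).astype(np.float32); print("bluebar",cv2.minAreaRect(w))
cv2.imwrite("pics/crop.png",cv2.resize(t[70:240,120:420],None,fx=2.6,fy=2.6,interpolation=cv2.INTER_CUBIC))
E
```

```text
brush [[ 0.6064 -0.0947]] [[ 0.6002 -0.1026]] [ 0.6015 -0.0949  0.0597]
pad [[0.4974 0.053 ]]  
block [[0.5766 0.2439]] [[0.5769 0.2468]] [0.5779 0.2451 0.036 ]
dr [[0.5785 0.2365]] [[0.5804 0.2385]] [ 0.5799  0.2374 -0.0023]
dy [[ 0.6013 -0.0994]] [[ 0.5998 -0.1052]] [ 0.5988 -0.0992  0.0065]
db [[0.4876 0.041 ]] [[0.4898 0.0503]] [ 0.4905  0.042  -0.012 ]
dw [[ 0.5188 -0.3192]] [[ 0.5108 -0.3147]] [ 0.5166 -0.3208 -0.005 ]
cl [[ 0.4662 -0.1238]] [[ 0.4759 -0.1158]] [ 0.4714 -0.1238 -0.0081]
sp [[0.6551 0.0749]] [[0.6498 0.0724]] [0.6523 0.074  0.002 ]
red (152.73529052734375, 164.85293579101562, 23.476694107055664) 0.5807502269744873 0.240540012717247 0.056801632046699524
blue (231.7612762451172, 200.51243591308594, 23.389604568481445) 0.4915204644203186 0.05085798725485802 0.05573198199272156
yel (294.2528076171875, 152.2415771484375, 23.256580352783203) 0.6060932874679565 -0.09911637753248215 0.05612824112176895
white (389.0, 188.0, 24.207536697387695) 0.5166652202606201 -0.3199262320995331 0.056627217680215836
bluebar ((0.5738228559494019, 0.2410070151090622), (0.06368446350097656, 0.024571619927883148), 29.55157470703125)
```

View pics/crop.png

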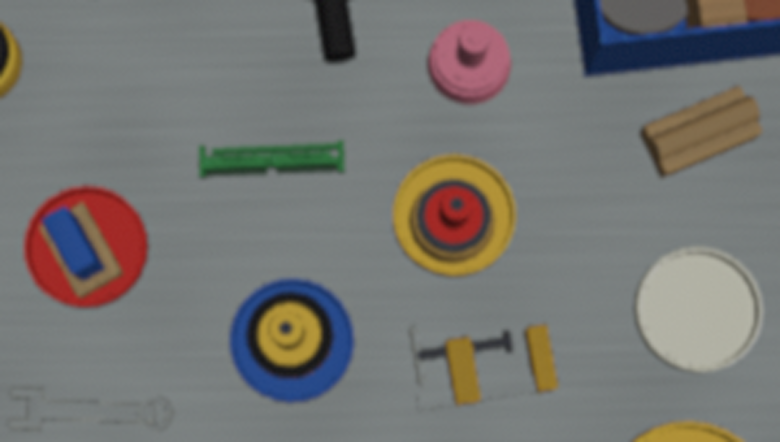

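The crop confirms that the small yellow dish holds the red brush and that both pink look-alikes stand apart. I'll park the block in white first.

```bash
cat >> h.py <<'E'
D=dict(red=(.5807,.2405),blue=(.4915,.0508),yellow=(.606,-.099),white=(.5167,-.3199))
Z=dict(brush=.060,pad=.046,block=.047)
b=lambda p:np.arctan2(p[1],p[0])
UP=.19
def pick(n,p,rel):
    q=quat(b(p)+rel); move_gripper(.075,50); move_ptp([*p,UP],q); movel([*p,Z[n]],q,speed=.12)
    move_gripper(0,50); g=read_finger_gap(); movel([*p,UP],q,speed=.15)
    print("pick",n,"gap",round(g,4),round(read_finger_gap(),4),"F",read_grasp_force(),"t",read_time_s())
def place(n,p,rel):
    q=quat(b(p)+rel); move_ptp([*p,UP],q); movel([*p,Z[n]+.025],q,speed=.15); f0=np.array(read_ft_force())
    movel([*p,Z[n]+.001],q,speed=.05); f=np.array(read_ft_force())-f0
    move_gripper(.075); movel([*p,UP],q,speed=.15)
    print("place",n,"dF",f.round(1),"t",read_time_s())
def snap(nm):
    for c in("top","side"): cv2.imwrite(f"pics/{c}{nm}.png",read_camera(c)[:,:,::-1])
E
python3 - <<'E'
from h import *
print(plane("top",[295.8,148.5],.074),plane("top",[230,195.8],.060))
p=(.575,.243); rel=np.radians(-60.45)-b(p)
pick("block",p,rel); place("block",D["white"],rel)
snap(1)
i=np.hstack([cv2.imread("pics/top1.png")[80:320,110:440],cv2.imread("pics/side1.png")[80:320,130:410]])
cv2.imwrite("pics/c1.png",cv2.resize(i,None,fx=1.3,fy=1.3))
print([(d["at"],d["confidence"]) for d in tip_of("top","block_grip")])
E
```

```text
[[ 0.60125508 -0.0989346 ]] [[0.49663841 0.05142811]]
pick block gap 0.0255 0.0251 F 49.392828941345215 t 7.2917
place block dF [-0.7 -0.7 -2. ] t 12.525
[([389.3, 186.6], 0.74)]
```

View pics/c1.png

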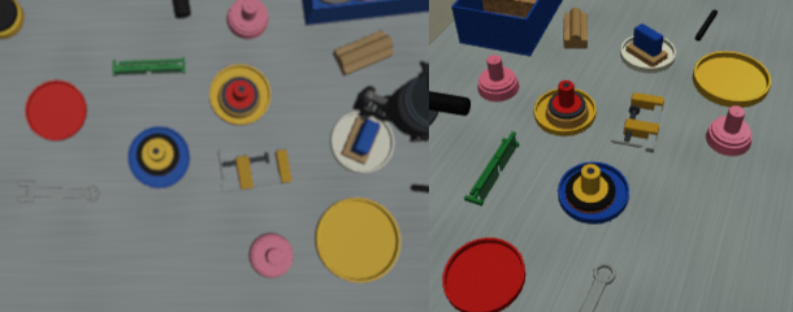

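The block stands flat in the white dish, released, and the clamp and spectacles are undisturbed. Next: brush to red, then pad to yellow.

```bash
python3 - <<'E'
from h import *
print(plane("top",[389.3,186.6],.04))
pick("brush",(.603,-.0975),0); place("brush",D["red"],0)
pick("pad",(.4955,.0515),0); 
place("pad",D["yellow"],0)
snap(2)
i=np.hstack([cv2.imread("pics/top2.png")[80:320,110:440],cv2.imread("pics/side2.png")[80:330,130:410][:240]])
cv2.imwrite("pics/c2.png",cv2.resize(i,None,fx=1.3,fy=1.3))
E
```

```text
[[ 0.51656175 -0.3145806 ]]
pick brush gap 0.027 0.0267 F 49.29428815841675 t 16.7917
place brush dF [-0.2 -2.   1.9] t 21.0833
pick pad gap 0.0287 0.0289 F 49.40642952919006 t 25.075
place pad dF [-1.5 -0.7  0.9] t 29.0333
```

View pics/c2.png

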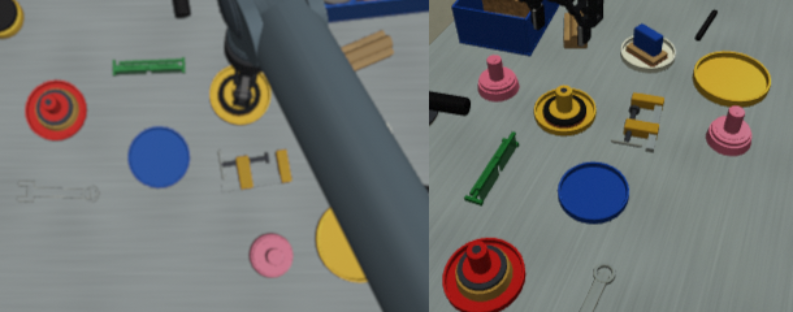

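Brush and pad are both seated in their own dishes. Now the block goes from white to blue.

```bash
python3 - <<'E'
from h import *
rel=np.radians(-60.45)-b((.575,.243))
pick("block",(.5167,-.318),rel); place("block",D["blue"],rel)
move_ptp([.284,-.585,.25],quat(np.arctan2(-.585,.284))); pause(.5)
snap(3)
for n,d,z in(("brush","red",.052),("pad","yellow",.038),("block","blue",.040)):
    for c in("top","side"):
        r=[plane(c,x["at"],z)[0]-D[d] for x in tip_of(c,n+"_grip")]
        print(n,c,[(e*1000).round(1) for e in r if np.hypot(*e)<.05])
i=np.hstack([cv2.imread("pics/top3.png")[80:320,110:440],cv2.imread("pics/side3.png")[80:330,130:410][:240]])
cv2.imwrite("pics/c3.png",cv2.resize(i,None,fx=1.3,fy=1.3))
E
```

```text
pick block gap 0.0252 0.0253 F 49.58566904067993 t 33.45
place block dF [-1.2  1.1 -0. ] t 38.0333
brush top [array([ 6.5, -1.6])]
brush side [array([0.7, 1. ])]
pad top [array([1.5, 4.2])]
pad side [array([-2.6,  0.5])]
block top [array([6.4, 6.5])]
block side [array([ 5.2, -4.8])]
```

View pics/c3.png

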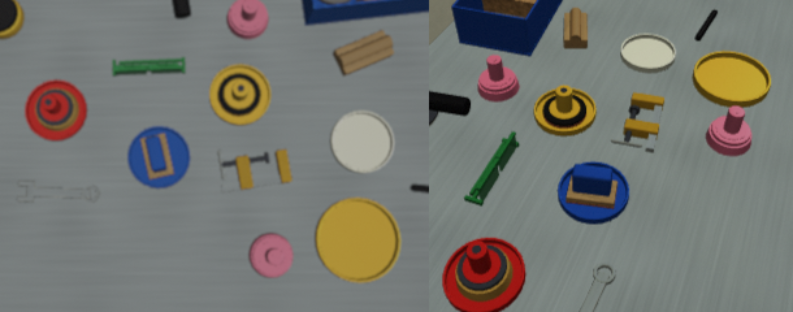

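All three stand flat and centred in their own dishes, the white dish is empty and the clamp and spectacles are unmoved.

```bash
python3 -c "
from bench import *
print(sign_off(),read_time_s())"
```

```text
the job is handed in; nothing more can be done
the job is handed in; nothing more can be done
```

I handed the job in at about 38 s: the last pictures show red brush, yellow pad and blue block upright in their matching dishes, the white dish empty, and the clamp and spectacles where they lay; no verdict came back.

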